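Turn a cart wheel's valve to the top

TASK

A spoked hand-cart wheel hangs on a loose stand on the workbench. Push its spokes round with your fingertips, in either direction, until the valve stem stands at twelve o'clock, straight above the axle, ready for pumping, then move clear. The tyre is freshly glued: push on the spokes only, keep off the tyre and the valve, do not lift, drag or tip the stand, and leave the hammer, jar and wood block where they are.

Things in the scene. Friction and masses are not known exactly. Their poses are not given: they have to be found in the camera images.
- hub (a point): Centre of the wheel on its axle, 165 mm above the bench; belongs to the stand, so it does not turn. z is up; x runs along the axle from the wheel's front (robot side) to its back; y is level in the wheel's plane, to the left seen from the robot. Hub barrel: 52 mm across, from 55 mm in front to 30 mm behind the wheel's centre plane, plus a 26 mm nut 10 mm further in front.
- stand: Loose steel stand, about 6 kg, that carries the wheel 290 mm across, upright, facing the robot. Base plate 260 x 300 x 12 mm; origin under its middle, axes as the hub's; the wheel's centre plane is at x = -30 mm. A grey post, 50 mm wide, 190 mm high, stands behind the wheel at x = 45 to 75 mm.
- wheel (a joint): Turn of the wheel (rad): 0, or any multiple of 2 pi, with the valve straight up; grows clockwise as seen from the robot (the top moves to the right, hub -y). No stops; it turns both ways, stays where it is left, and has friction of about 0.22 N m (3 N at 80 mm radius).
- spoke (a point): Point on one of five alike straight round steel spokes, 10 mm thick, 72 degrees apart, at 80 mm radius; turns with the wheel. They lie in a plane 45 mm in front (hub -x) of the wheel's centre plane, from the hub to 97 mm radius, then bend back to the rim at 113 mm. Valve up: spokes at 36 (this one), 108, 180, 252, 324 degrees clockwise from the top. Open between them.
- valve: The valve stem: brass, 9 mm thick, 38 mm long with its 13 mm black cap, midway between two spokes, in the wheel's centre plane, sticking from the rim's inside towards the hub. Origin: its root at the rim, 113 mm from the wheel's centre; its z points radially outward, so it is up when the valve is at the top. Not to be touched.
- tyre: Black rubber tyre, 290 mm outside, 32 mm thick (16 mm either side of the wheel's centre plane), from 113 to 145 mm radius; origin at the wheel's centre; turns with the wheel. Not to be touched.
- block_mid (a point): Centre of a loose dark wood block, 40 x 120 x 25 mm, lying on the bench in front of the stand; leave alone.
- hammer: Small hammer lying on the bench at the left of the stand, 260 mm long; leave alone.
- jar_mid (a point): Centre of a loose capped glass jar, 64 mm across and 85 mm high, standing at the right of the stand; leave alone.

How it is judged:
By the outcome, as a careful person would: the job done as asked, in the order asked, and still so for the second after the job is handed in, with the robot touching nothing.
It also fails if it takes over 58 s, if anything falls off the work surface, if the arm or the gripper's body presses on something with over 40 N, if the wrist force passes 120 N, or if a joint passes its speed limit or range.

ROBOT

A 6-joint arm with a two-finger parallel gripper is mounted at the origin on the work surface. World frame = base frame: x ahead of the robot, y to its left, z up, the work surface at z = 0. Lengths are in mm, angles in rad, forces in N, time in s.
With the tool pointing down it reaches from about 350 to 775 mm from the base axis. Payload 7.3 kg.
Tool frame: the origin (TCP) lies at the very end of the fingers, on their centre line; the grasp point (between the pads) lies 19 mm behind it; x points along the fingers, y is the direction in which the jaws open and shut, and the axes are right-handed (so a half turn about x gives the same grasp; the last joint's range is limited). The gripper opens to 92 mm and grips with 3 to 60 N. Pads are 19 mm wide; open, the fingers measure 130 mm over their backs; the gripper's body (75 mm by 190 mm) begins 47 mm behind the grasp point.
Start: joints at [-1.25, 0.342, 1.524, -0, 1.275, -0.146], TCP at [236.29, -468.841, 226.741] pointing down, gripper open.
Joint ranges: [-2.53, 2.53], [-0.77, 2.02], [0.04, 2.7], [-1, 4.14], [0.28, 2.66], [-3.11, 3.11]. Speed limits (rad/s): [2.57, 2.57, 3.14, 3.14, 3.14, 3.14].

INTERFACE

Orientations are given as [roll, pitch, yaw] about the fixed x, y, z axes, in that order (R = Rz(yaw) Ry(pitch) Rx(roll)).
In Python, from plant import bot gives the robot as it stands.
- The arm moves only by the tool step_arm, never from a script. Its argument "targets" is a list that holds one entry, the list of rows, each a list of 4 numbers: the shift along the tool's x, y, z in m, then the turn about the tool's x in degrees. A call has exactly 5 rows; each row is the pose to reach, as a shift and turn from the pose measured when the call began, along the tool's axes at that moment; what a row does not reach only later rows make up. A row lasts 1/12 s, in which the tool goes at most 41.7 mm and 7.16 degrees, less where a joint would pass 70% of its speed; a pose out of reach is approached as far as the arm can. A call with a gripper value outside its range is refused whole. "jaw" is the closure, from 0 (fully open) to 1 (shut), set as the call begins (left out, the last holds). The fingers move at their own pace and stop on an object; the grip force is fixed at half the most. Time passes only in rows, so rows that repeat a pose let the fingers close, or fill a call up. It gives the time, the measured TCP pose, the force and the opening at its end, in the units of the state.
- bot.get_obs(): the state, without advancing time (a new reading comes with each control period).
- bot.capture(name): name is "side" or "top" or "wrist"; returns a dict with "color" (400x640x3 uint8, red, green, blue), "depth" (400x640 float32, mm along the optical axis (not along the pixel's ray), 0 where there is no reading), "fov_y" (degrees; the focal length in pixels is half the picture's height over the tangent of half this angle, whatever the lens; pixels are square), "cx", "cy" (the principal point, pixels), "rvec" (rotation vector, rad) and "tvec" (3), from world to camera coordinates, as OpenCV has them. Camera axes: x right, y down, z forward; pixel columns grow to the right and rows downward; lengths in mm; the calibration is good to about 2 mm. A picture is of the moment at which its call begins.
- bot.close_job(): hands the job in, once; it reports no verdict.
The state is a dict: "time": time; "joint_positions": joint angles; "dq": joint speeds; "tau": joint torques, N m; "tool_pos": TCP position; "tcp_rot": TCP orientation; "contact_force": force on the tool from outside, world axes, zero at the start; "moment": the same for the moment, N m; "grip_width": finger opening in mm.
Only numpy, scipy, OpenCV 4.12 (cv2) and the standard library are available. Lean on these libraries where they do the work, as an engineer would, in place of code of your own. Each camera call takes 0.05 s, during which the arm holds its last target. There are 200 camera calls.

## Working session

There is one attempt and no reset: what is moved stays moved. The work goes in short steps, Python scripts to look and compute and a tool call to move; the robot and the scene stay as the last step left them, time stands still between calls to the robot, and variables do not carry over. Pictures are saved under pics/ and viewed, about 8 in all and at most 12, crops included, and the job is handed in when it is done.

Besides the shell and the picture viewer there is one more tool, called after "Call:" in YAML: its name, and indented under it one key for each argument. step_arm: Moves the arm, as the interface text tells. Its arguments: {"type":"object","properties":{"targets":{"type":"array","items":{"type":"array","items":{"type":"array","items":{"type":"number"}}}},"jaw":{"type":"number"}},"required":["targets"]}

```bash
mkdir -p pics; ls
cat > h.py <<'E'
import numpy as np, cv2
from plant import bot
def cap(n):
    c=bot.capture(n); c['R']=cv2.Rodrigues(np.array(c['rvec'],float))[0]; c['t']=np.array(c['tvec'],float).ravel()
    c['f']=200/np.tan(np.radians(c['fov_y'])/2); return c
def pts(c):
    d=c['depth']; v,u=np.mgrid[:400,:640]
    P=np.stack([(u-c['cx'])/c['f']*d,(v-c['cy'])/c['f']*d,d],-1)
    return (P-c['t'])@c['R']   # world, R^T(P-t)
def ray(c,u,v):
    d=np.array([(u-c['cx'])/c['f'],(v-c['cy'])/c['f'],1])@c['R']; return -c['t']@c['R'],d
def onplane(c,u,v,p0,n):
    o,d=ray(c,u,v); return o+d*(np.dot(np.array(p0)-o,n)/np.dot(d,n))
def proj(c,X):
    q=c['R']@np.array(X)+c['t']; return c['cx']+c['f']*q[0]/q[2], c['cy']+c['f']*q[1]/q[2]
def save(n,img): cv2.imwrite('pics/'+n,cv2.cvtColor(img,cv2.COLOR_RGB2BGR))
E
python3 - <<'E'
from h import *
o=bot.get_obs(); print(o)
for n in('side','top','wrist'):
    c=cap(n); save(n+'0.png',c['color']); print(n,c['f'],-c['t']@c['R'],c['R'][2])
    np.save('pics/%s0.npy'%n,c,allow_pickle=True)
s=np.vstack([cv2.imread('pics/%s0.png'%n) for n in('side','top')]); cv2.imwrite('pics/a.png',cv2.resize(s,(480,600)))
E
```

```text
pics
{'time': 0.0, 'joint_positions': array([-1.25000559e+00,  3.42715453e-01,  1.52505253e+00, -2.19046191e-05,
        1.27541856e+00, -1.45980316e-01]), 'dq': array([ 0.00030813, -0.00066346, -0.00112909,  0.0002915 ,  0.00155207,
       -0.00289301]), 'tau': array([-1.42010569e-03, -4.31248248e+01, -2.44220603e+01,  7.17214867e-02,
        5.59448591e-02, -1.08560885e-04]), 'tool_pos': array([ 236.13825749, -468.41315089,  226.03636025]), 'tcp_rot': array([-1.70363603,  1.56920231,  1.90473407]), 'contact_force': array([ 0.34785082,  0.59265785, -0.36645494]), 'moment': array([ 0.01862903,  0.02419175, -0.00237261]), 'grip_width': 92.04334366181456}
side 390.70406698550084 [ 465.81322284 -608.02239216  703.05684884] [ 0.0517046   0.78619487 -0.61581187]
top 402.97799008226264 [ 418.51427271   60.16214217 1074.30570586] [ 0.11049781 -0.00768489 -0.99384666]
wrist 288.18430399240856 [ 296.64493809 -437.45776708  383.94752676] [-0.22853761 -0.11496911 -0.96672264]
```

View pics/side0.png

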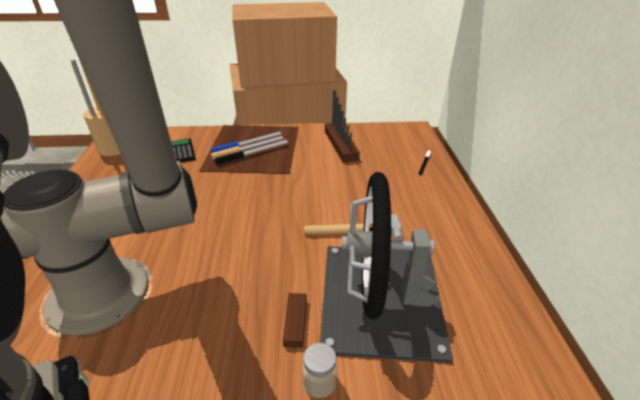

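View pics/top0.png

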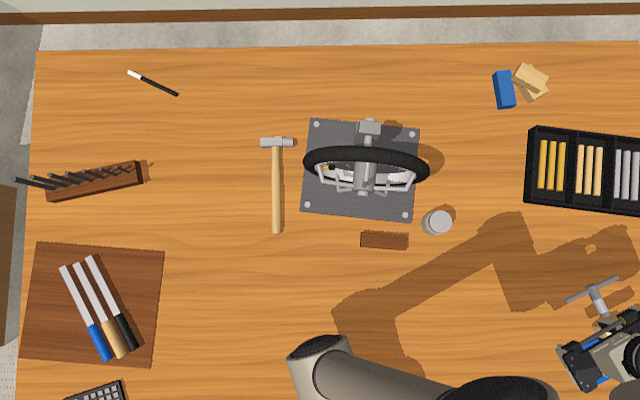

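The side view shows the wheel edge-on from its right, with the plate at about (385,300). In the top view the plate spans (302,118)-(420,222) and the hub is near (366,165). A yellow spot near (327,167) could be the valve. Next I'll fit the plate and find the valve and spokes.

Run:
```python
from h import *
c=np.load('pics/top0.npy',allow_pickle=True).item(); P=pts(c)
v,u=np.mgrid[:400,:640]; win=(u>290)&(u<432)&(v>105)&(v<235)
col=c['color'].astype(int)
m=(win&(abs(P[...,2]-12)<8)&(col.max(-1)-col.min(-1)<25)).astype(np.uint8)
m=cv2.morphologyEx(m,cv2.MORPH_OPEN,np.ones((3,3)))
q=np.array([onplane(c,x,y,[0,0,12],[0,0,1])[:2] for y,x in np.argwhere(m)],np.float32)
print('plate',cv2.minAreaRect(q))
# tyre: dark and high
d=win&(P[...,2]>150); Q=P[d]; print('high n',len(Q),Q.max(0))
t=win&(P[...,2]>60)&(col.max(-1)<60); Q=P[t]; 
print('tyre top',cv2.fitLine(Q[:,:2].astype(np.float32),cv2.DIST_HUBER,0,.01,.01).ravel(),Q.min(0),Q.max(0))
y=win&(col[...,0]-col[...,2]>70)&(P[...,2]>40); print('yellow',[(int(b),int(a),P[a,b].round().tolist(),col[a,b].tolist()) for a,b in np.argwhere(y)][:30])
save('topc.png',cv2.resize(c['color'][105:235,290:440],None,fx=4,fy=4,interpolation=cv2.INTER_CUBIC))
for n,(a,b,e,f) in {'block':(225,255,350,415),'jar':(200,240,418,458),'ham':(130,240,255,298)}.items():
    k=P[a:b,e:f]; k=k[k[...,2]>14]; print(n,k.min(0).round(),k.max(0).round())
```

```text
plate ((639.5308227539062, -47.892791748046875), (297.745361328125, 257.24896240234375), 82.6816635131836)
high n 3884 [ 727.13843188   97.51933865 1074.30570586]
tyre top [ 1.3450615e-01  9.9091274e-01  6.0564417e+02 -3.6447495e+01] [ 418.51427271 -180.28724712   60.2134432 ] [ 635.34613292   97.18824357 1074.30570586]
yellow [(299, 106, [419.0, 60.0, 1074.0], [209, 144, 77]), (325, 108, [419.0, 60.0, 1074.0], [204, 139, 73]), (333, 108, [419.0, 60.0, 1074.0], [197, 136, 71]), (365, 108, [419.0, 60.0, 1074.0], [194, 132, 69]), (408, 109, [419.0, 60.0, 1074.0], [190, 129, 68]), (302, 110, [419.0, 60.0, 1074.0], [189, 127, 64]), (315, 113, [419.0, 60.0, 1074.0], [201, 138, 72]), (311, 114, [419.0, 60.0, 1074.0], [202, 137, 72]), (428, 115, [419.0, 60.0, 1074.0], [205, 141, 70]), (324, 116, [419.0, 60.0, 1074.0], [212, 147, 76]), (368, 117, [726.0, -54.0, 179.0], [201, 153, 109]), (369, 117, [726.0, -56.0, 177.0], [203, 153, 111]), (409, 117, [419.0, 60.0, 1074.0], [212, 148, 77]), (293, 118, [419.0, 60.0, 1074.0], [200, 135, 70]), (337, 118, [419.0, 60.0, 1074.0], [193, 133, 61]), (36
[... 189 characters left out ...]
, 144, 74]), (377, 121, [715.0, -73.0, 183.0], [193, 130, 74]), (381, 122, [711.0, -82.0, 187.0], [188, 131, 76]), (381, 123, [708.0, -81.0, 189.0], [164, 127, 90]), (298, 127, [419.0, 60.0, 1074.0], [202, 138, 72]), (429, 129, [419.0, 60.0, 1074.0], [199, 135, 71]), (297, 131, [419.0, 60.0, 1074.0], [208, 143, 77]), (300, 141, [419.0, 60.0, 1074.0], [194, 130, 67]), (427, 153, [419.0, 60.0, 1074.0], [151, 98, 48]), (305, 154, [637.0, 92.0, 198.0], [188, 126, 61]), (304, 156, [633.0, 94.0, 199.0], [140, 91, 51]), (418, 157, [609.0, -142.0, 267.0], [148, 94, 53])]
block [ 419. -162.   15.] [ 473.   60. 1074.]
jar [ 419. -263.   14.] [ 521.   60. 1074.]
ham [419.  60.  14.] [ 733.  218. 1074.]
```

View pics/topc.png

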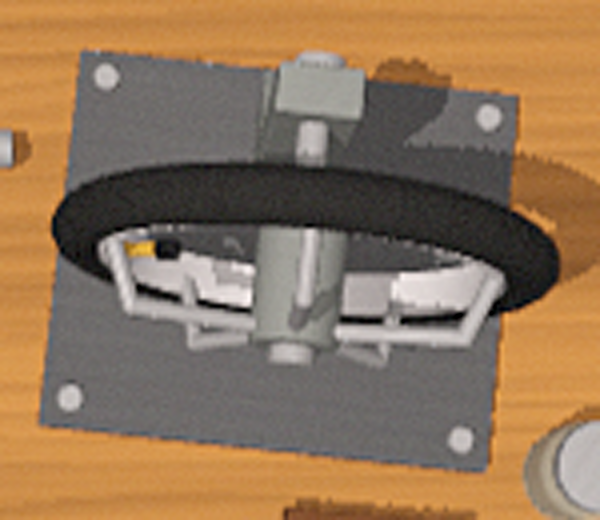

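```bash
cat >> h.py <<'E'
yaw=np.radians(-7.4); X=np.array([np.cos(yaw),np.sin(yaw),0]); Y=np.array([-np.sin(yaw),np.cos(yaw),0]); Z=np.array([0,0,1.])
H=np.array([639.5,-47.9,165])-30*X
def wp(c,u,v,off=0):  # radius, clockwise angle in wheel plane (offset along X)
    p=onplane(c,u,v,H+off*X,X)-H; l,z=p@Y,p[2]; return round(float(np.hypot(l,z)),1), round(float(np.degrees(np.arctan2(-l,z))),1)
def W(r,a,off=0): a=np.radians(a); return H-r*np.sin(a)*Y+r*np.cos(a)*Z+off*X
E
python3 - <<'E'
from h import *
c=np.load('pics/top0.npy',allow_pickle=True).item(); P=pts(c); print('H',H)
f=lambda x,y:(290+x/4-.4,105+y/4-.4)
for n,x,y in [('valve root',125,250),('valve mid',152,248),('cap end',182,250)]: 
  u,v=f(x,y); print(n,wp(c,u,v),P[round(v),round(u)].round())
for n,x,y in [('L bend',130,310),('L in',250,322),('top bend',312,122),('top in',305,310),('R bend',468,340),('R in',340,330),('low L',195,342),('low R',380,358),('nut',292,355)]:
  u,v=f(x,y); print(n,wp(c,u,v,-45),P[round(v),round(u)].round(), [round(float(k),1) for k in ((P[round(v),round(u)]-H)@np.stack([X,Y,Z]).T)])
for n in('block','jar'):
  a,b,e,g={'block':(225,255,350,415),'jar':(200,240,418,458)}[n]
  k=P[a:b,e:g]; k=k[(k[...,2]>14)&(k[...,2]<110)]; print(n,np.percentile(k,[3,97],axis=0).round())
E
```

```text
H [609.74986513 -44.0361321  165.        ]
valve root (109.3, -111.6) [609.  57. 192.]
valve mid (89.6, -107.3) [621.  40. 134.]
cap end (71.7, -108.9) [620.  23. 135.]
L bend (94.5, -83.1) [575.  55. 192.] [-47.5, 93.8, 26.6]
L in (29.7, -60.7) [570. -13. 173.] [-43.7, 25.8, 8.2]
top bend (400.0, -5.0) [686. -53. 170.] [76.9, 0.7, 5.5]
top in (68.7, -0.7) [563. -36. 249.] [-47.6, 2.0, 84.0]
R bend (98.9, 71.0) [ 552. -131.  200.] [-46.4, -93.8, 35.3]
R in (31.5, 50.3) [564. -64. 177.] [-43.2, -26.0, 12.1]
low L (93.6, -145.4) [573.  15.  86.] [-44.6, 53.9, -78.9]
low R (85.7, 136.0) [ 559. -100.   95.] [-43.3, -61.6, -69.6]
nut (87.2, 174.6) [551. -37. 175.] [-59.4, -0.6, 9.6]
block [[ 427. -159.   20.]
 [ 468.  -47.   27.]]
jar [[ 462. -259.   22.]
 [ 516. -206.   87.]]
```

The plate centre is (639.5,-47.9), yaw about -7.4°, and the tyre line agrees. The spokes read -2, 70, 142, -146 and -74° clockwise from the top. The valve reads -110° directly, which is midway between -74 and -146 as it should be. The wheel therefore needs +110°. I'll do it in two level strokes across the top with shut fingers, keeping the gripper body in front of the tyre.

```bash
cat >> h.py <<'E'
from scipy.spatial.transform import Rotation as Ro
def state():
    o=bot.get_obs(); T=Ro.from_euler('xyz',o['tcp_rot']).as_matrix(); p=np.array(o['tool_pos'])
    B=np.stack([X,Y,Z]); print('t',round(o['time'],2),'hub xyz',(B@(p-H)).round(1),'F',(B@o['contact_force']).round(1),'w',round(o['grip_width'],1),'q',np.round(o['joint_positions'],2))
    print('tool axes rows in hub',(B@T).T.round(3).tolist()); return o,T,p
def to(l,s,z): # shift in tool axes (m) to reach hub-frame x,y,z
    o,T,p=state(); print('shift',((T.T@(H+l*X+s*Y+z*Z-p))/1000).round(4))
E
python3 - <<'E'
from h import *
o,T,p=state(); 
c=cap('wrist'); print('cam in tool',(T.T@(-c['t']@c['R']-p)).round())
print('turn about tool x to put tool z along +X hub:',np.degrees(np.arctan2(-(T[:,1]@X),T[:,2]@X)))
to(-56,130,190)
E
```

```text
t 0.15 hub xyz [-315.8 -469.1   61.2] F [ 0.  -0.4  0.3] w 91.7 q [-1.25  0.34  1.52  0.    1.28 -0.15]
tool axes rows in hub [[-0.0, 0.001, -1.0], [0.561, -0.828, -0.001], [-0.828, -0.561, -0.0]]
cam in tool [-158.   -1.  -68.]
turn about tool x to put tool z along +X hub: -145.85627064356729
t 0.2 hub xyz [-315.7 -469.2   61.3] F [1.  0.  0.3] w 91.7 q [-1.25  0.34  1.52 -0.    1.28 -0.15]
tool axes rows in hub [[-0.0, 0.001, -1.0], [0.561, -0.828, -0.001], [-0.828, -0.561, -0.0]]
shift [-0.1283 -0.3502 -0.5513]
```

Call:
step_arm:
  targets:
    - [[-0.025,0,0,-7],[-0.05,0,0,-14],[-0.075,0,0,-21],[-0.1,0,0,-28],[-0.128,0,0,-35]]
  jaw: 1

```text
time: 0.62
tool_pos: [236.1, -468.2, 354.9]
tcp_rot: [-2.359, 1.568, 1.866]
contact_force: [-0.6, -1.0, -0.9]
grip_width: 63.2
```

Call:
step_arm:
  targets:
    - [[0,0,0,-7],[0,0,0,-14],[0,0,0,-21],[0,0,0,-28],[0,0,0,-35]]

```text
time: 1.03
tool_pos: [236.1, -468.2, 354.7]
tcp_rot: [-2.952, 1.568, 1.89]
contact_force: [-0.5, 0.0, 1.0]
grip_width: 29.9
```

Call:
step_arm:
  targets:
    - [[0,0,0,-7],[0,0,0,-14],[0,0,0,-21],[0,0,0,-28],[0,0,0,-35]]

```text
time: 1.45
tool_pos: [236.1, -468.0, 354.5]
tcp_rot: [2.702, 1.567, 1.878]
contact_force: [-0.0, -0.3, -0.3]
grip_width: 0.8
```

Call:
step_arm:
  targets:
    - [[0,0,0,-7],[0,0,0,-14],[0,0,0,-21],[0,0,0,-28],[0,0,0,-35]]

```text
time: 1.87
tool_pos: [236.0, -467.9, 354.2]
tcp_rot: [2.09, 1.567, 1.883]
contact_force: [-0.0, 0.5, 0.2]
grip_width: 0.6
```

Run:
```python
from h import *
to(-75,80,150)
o,T,p=state();print(np.degrees(np.arctan2(-(T[:,1]@X),T[:,2]@X)))
```

```text
t 1.87 hub xyz [-316.  -468.5  189.2] F [-0.1  0.5  0.2] w 0.6 q [-1.25  0.28  1.27  0.    1.6  -2.61]
tool axes rows in hub [[-0.002, 0.004, -1.0], [0.078, 0.997, 0.003], [0.997, -0.078, -0.002]]
shift [0.0408 0.5655 0.1977]
t 1.87 hub xyz [-316.  -468.5  189.2] F [-0.1  0.5  0.2] w 0.6 q [-1.25  0.28  1.27  0.    1.6  -2.61]
tool axes rows in hub [[-0.002, 0.004, -1.0], [0.078, 0.997, 0.003], [0.997, -0.078, -0.002]]
-4.467346395888179
```

Call:
step_arm:
  targets:
    - [[0,0,0.037,-1],[0,0,0.074,-2],[0,0,0.111,-3],[0,0,0.148,-4],[0,0,0.185,-4.5]]

```text
time: 2.28
tool_pos: [418.6, -505.9, 353.6]
tcp_rot: [2.039, 1.567, 1.911]
contact_force: [-0.4, -1.7, 0.6]
grip_width: 0.7
```

Call:
step_arm:
  targets:
    - [[0,0.038,0,0],[0,0.076,0,0],[0,0.114,0,0],[0,0.152,0,0],[0,0.19,0,0]]

```text
time: 2.7
tool_pos: [442.9, -315.8, 353.6]
tcp_rot: [2.123, 1.565, 1.995]
contact_force: [0.5, 1.2, 0.3]
grip_width: 0.7
```

Call:
step_arm:
  targets:
    - [[0,0.038,0,0],[0,0.076,0,0],[0,0.114,0,0],[0,0.152,0,0],[0,0.19,0,0]]

```text
time: 3.12
tool_pos: [466.9, -125.4, 354.5]
tcp_rot: [2.127, 1.565, 1.999]
contact_force: [0.9, -0.5, 0.5]
grip_width: 0.4
```

Run:
```python
from h import *
to(-75,60,110)
o,T,p=state();print(np.degrees(np.arctan2(-(T[:,1]@X),T[:,2]@X)))
```

```text
t 3.12 hub xyz [-131.2  -99.1  189.5] F [ 0.9 -0.3  0.5] w 0.4 q [-0.42  0.2   1.37  0.    1.57 -1.87]
tool axes rows in hub [[-0.003, 0.005, -1.0], [-0.001, 1.0, 0.005], [1.0, 0.001, -0.003]]
shift [0.08   0.1587 0.0566]
t 3.12 hub xyz [-131.2  -99.1  189.5] F [ 0.9 -0.3  0.5] w 0.4 q [-0.42  0.2   1.37  0.    1.57 -1.87]
tool axes rows in hub [[-0.003, 0.005, -1.0], [-0.001, 1.0, 0.005], [1.0, 0.001, -0.003]]
0.053179001539815265
```

Call:
step_arm:
  targets:
    - [[0,0.035,0.01,0],[0,0.07,0.02,0],[0.02,0.105,0.03,0],[0.05,0.13,0.04,0],[0.08,0.145,0.055,0]]

```text
time: 3.53
tool_pos: [540.2, 14.9, 274.9]
tcp_rot: [1.676, 1.565, 1.55]
contact_force: [0.5, -0.9, 0.2]
grip_width: 0.4
```

Run:
```python
from h import *
state(); c=cap('side'); np.save('pics/side1.npy',c,allow_pickle=True)
save('side1.png',cv2.resize(c['color'][80:330,300:480],None,fx=3,fy=3,interpolation=cv2.INTER_CUBIC)[:600])
print([proj(c,W(97,a,-45)) for a in (-2,70)],proj(c,H))
```

```text
t 3.53 hub xyz [-76.6  49.5 109.9] F [ 0.6 -0.9  0.2] w 0.4 q [-0.12  0.34  1.4   0.01  1.41 -1.56]
tool axes rows in hub [[-0.001, 0.006, -1.0], [-0.004, 1.0, 0.006], [1.0, 0.004, -0.001]]
[(np.float64(354.31493474393886), np.float64(203.57889740481346)), (np.float64(352.04302322914356), np.float64(264.4632025369528))] (np.float64(373.93012198481944), np.float64(244.15973373604498))
```

View pics/side1.png

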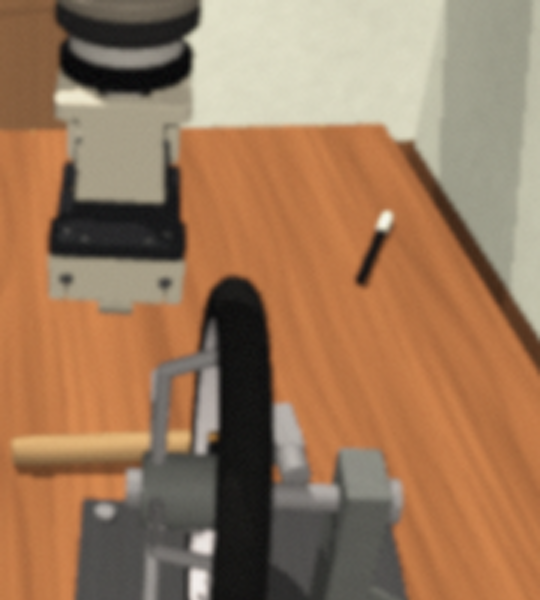

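The side picture shows the fingertip at about crop (116,305), the spoke's elbow at about (160,372), where it was predicted, and the body edge at about (185,280), with the tyre at 205-270. Next I'll check the tip's projection against the measured pose.

Run:
```python
from h import *
c=np.load('pics/side1.npy',allow_pickle=True).item(); o,T,p=state()
cr=lambda q:(round((q[0]-300+.33)*3),round((q[1]-80+.33)*3))
print('tip',cr(proj(c,p)),'edges',cr(proj(c,p-9.5*X)),cr(proj(c,p+9.5*X)),'body edge +',cr(proj(c,p+37.5*X-95*Y+66*Z)),cr(proj(c,p-37.5*X-95*Y+66*Z)))
print('tyre front/back top',cr(proj(c,H+145*Z-16*X)),cr(proj(c,H+140*Z+16*X)), 'spoke front/back r90',cr(proj(c,W(90,-2,-50))),cr(proj(c,W(90,-2,-40))))
P=pts(c); L=(P-H)@np.stack([X,Y,Z]).T
b=(L[...,2]>150)&(L[...,2]<200)&(abs(L[...,0]+76)<60)&(L[...,1]<-20)&(L[...,1]>-120)
print('body x range',np.percentile(L[b][:,0],[1,99]).round(1),'y',np.percentile(L[b][:,1],[1,50]).round(1))
t=(c['color'].max(-1)<50)&(L[...,2]>60)&(L[...,2]<150)&(abs(L[...,0])<40); print('tyre x',np.percentile(L[t][:,0],[1,99]).round(1))
for r in (202,206,210,214,218): print(r,[(u,L[r,u].round(0).tolist()) for u in range(351,359)])
```

```text
t 3.58 hub xyz [-77.   50.7 102.4] F [-1.2  1.3 -4.9] w 0.4 q [-0.12  0.35  1.4   0.01  1.4  -1.56]
tool axes rows in hub [[-0.011, 0.007, -1.0], [-0.004, 1.0, 0.007], [1.0, 0.004, -0.011]]
tip (115, 319) edges (101, 318) (130, 319) body edge + (182, 322) (46, 315)
tyre front/back top (218, 313) (271, 322) spoke front/back r90 (155, 380) (171, 381)
body x range [-111.6  -40.3] y [-42.9 -36.6]
tyre x [-14.8  13.7]
202 [(351, [-40.0, 356.0, -166.0]), (352, [-46.0, 97.0, 30.0]), (353, [-48.0, 4.0, 100.0]), (354, [-46.0, 5.0, 99.0]), (355, [-44.0, 3.0, 101.0]), (356, [-42.0, 5.0, 100.0]), (357, [-40.0, 4.0, 101.0]), (358, [-38.0, 2.0, 102.0])]
206 [(351, [-48.0, 87.0, 27.0]), (352, [-49.0, 6.0, 89.0]), (353, [-47.0, 2.0, 92.0]), (354, [-45.0, 1.0, 93.0]), (355, [-44.0, 1.0, 93.0]), (356, [-42.0, 2.0, 92.0]), (357, [-40.0, 4.0, 91.0]), (358, [-19.0, 334.0, -163.0])]
210 [(351, [-48.0, 77.0, 24.0]), (352, [-48.0, 3.0, 81.0]), (353, [-47.0, 1.0, 83.0]), (354, [-45.0, 2.0, 83.0]), (355, [-43.0, 0.0, 84.0]), (356, [-41.0, 3.0, 83.0]), (357, [-22.0, 316.0, -164.0]), (358, [-19.0, 317.0, -164.0])]
214 [(351, [-48.0, 65.0, 22.0]), (352, [-48.0, 2.0, 73.0]), (353, [-46.0, 2.0, 73.0]), (354, [-44.0, -0.0, 75.0]), (355, [-42.0, 2.0, 74.0]), (356, [-40.0, 1.0, 74.0]), (357, [-22.0, 299.0, -165.0]), (358, [-20.0, 298.0, -163.0])]
218 [(351, [-47.0, 56.0, 18.0]), (352, [-47.0, 0.0, 65.0]), (353, [-46.0, 1.0, 64.0]), (354, [-44.0, 0.0, 65.0]), (355, [-42.0, 1.0, 65.0]), (356, [-40.0, 1.0, 64.0]), (357, [-22.0, 281.0, -165.0]), (358, [-20.0, 281.0, -164.0])]
```

Run:
```python
from h import *
state(); bot.capture('wrist'); to(-56.5,49,60)
```

```text
t 3.58 hub xyz [-77.   50.7 102.4] F [-1.2  1.3 -4.9] w 0.4 q [-0.12  0.35  1.4   0.01  1.4  -1.56]
tool axes rows in hub [[-0.011, 0.007, -1.0], [-0.004, 1.0, 0.007], [1.0, 0.004, -0.011]]
t 3.63 hub xyz [-77.9  48.7 104.6] F [-0.1  0.   0.6] w 0.5 q [-0.12  0.35  1.4   0.01  1.41 -1.57]
tool axes rows in hub [[-0.012, 0.005, -1.0], [-0.004, 1.0, 0.005], [1.0, 0.004, -0.012]]
shift [ 0.0443 -0.0001  0.022 ]
```

Call:
step_arm:
  targets:
    - [[0.022,0,0,0],[0.044,0,0.005,0],[0.044,0,0.014,0],[0.044,0,0.02,0],[0.044,0,0.02,0]]

```text
time: 4.05
tool_pos: [559.3, 11.2, 226.3]
tcp_rot: [2.693, 1.559, 2.567]
contact_force: [-0.8, 0.3, -0.5]
grip_width: 0.5
```

Run:
```python
from h import *
state(); c=cap('side'); np.save('pics/side2.npy',c,allow_pickle=True); state()
save('side2.png',cv2.resize(c['color'][110:290,300:450],None,fx=3.3,fy=3.3,interpolation=cv2.INTER_CUBIC)[:600])
```

```text
t 4.05 hub xyz [-57.2  48.2  61.3] F [-0.9  0.2 -0.5] w 0.5 q [-0.12  0.41  1.42  0.01  1.32 -1.57]
tool axes rows in hub [[-0.01, 0.005, -1.0], [-0.003, 1.0, 0.005], [1.0, 0.003, -0.01]]
t 4.1 hub xyz [-57.6  48.4  61.5] F [ 0.3 -0.8  0.4] w 0.5 q [-0.12  0.41  1.42  0.01  1.32 -1.57]
tool axes rows in hub [[-0.01, 0.005, -1.0], [-0.004, 1.0, 0.005], [1.0, 0.004, -0.01]]
```

View pics/side2.png

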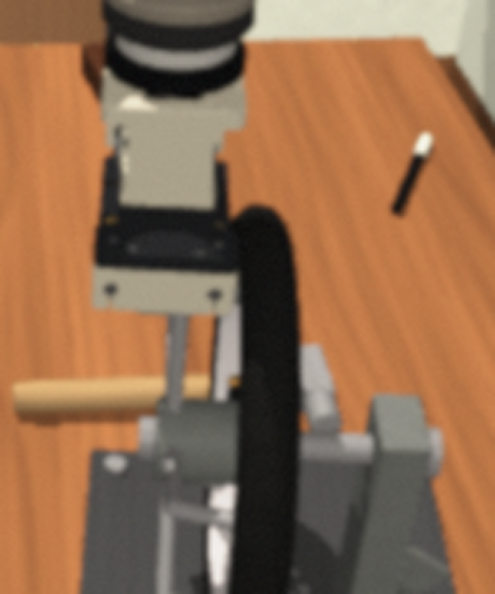

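Call:
step_arm:
  targets:
    - [[0,-0.008,0.001,0],[0,-0.016,0.001,0],[0,-0.024,0.001,0],[0,-0.032,0.001,0],[0,-0.04,0.001,0]]

```text
time: 4.52
tool_pos: [554.6, -29.0, 226.8]
tcp_rot: [2.597, 1.559, 2.471]
contact_force: [0.0, 3.7, 0.1]
grip_width: -0.0
```

Run:
```python
from h import *
state()
```

```text
t 4.52 hub xyz [-56.6   7.8  61.8] F [-0.4  3.7  0.1] w -0.0 q [-0.19  0.4   1.43  0.01  1.32 -1.64]
tool axes rows in hub [[-0.01, 0.006, -1.0], [-0.003, 1.0, 0.006], [1.0, 0.003, -0.01]]
```

Contact at about 3.7 N, with almost no axial force, so I'll carry on.

Call:
step_arm:
  targets:
    - [[0,-0.009,0,0],[0,-0.018,0,0],[0,-0.027,0,0],[0,-0.035,0,0],[0,-0.043,0,0]]

```text
time: 4.93
tool_pos: [548.3, -72.3, 226.0]
tcp_rot: [2.649, 1.557, 2.523]
contact_force: [-1.6, 4.7, -0.9]
grip_width: -0.0
```

Run:
```python
from h import *
state();c=cap('top'); save('t2.png',cv2.resize(c['color'][80:250,280:450],None,fx=3.5,fy=3.5,interpolation=cv2.INTER_CUBIC))
np.save('pics/top2.npy',c,allow_pickle=True)
```

```text
t 4.93 hub xyz [-57.3 -35.9  61. ] F [-2.2  4.5 -0.9] w -0.0 q [-0.27  0.4   1.44  0.    1.32 -1.72]
tool axes rows in hub [[-0.012, 0.006, -1.0], [-0.003, 1.0, 0.006], [1.0, 0.003, -0.012]]
```

View pics/t2.png

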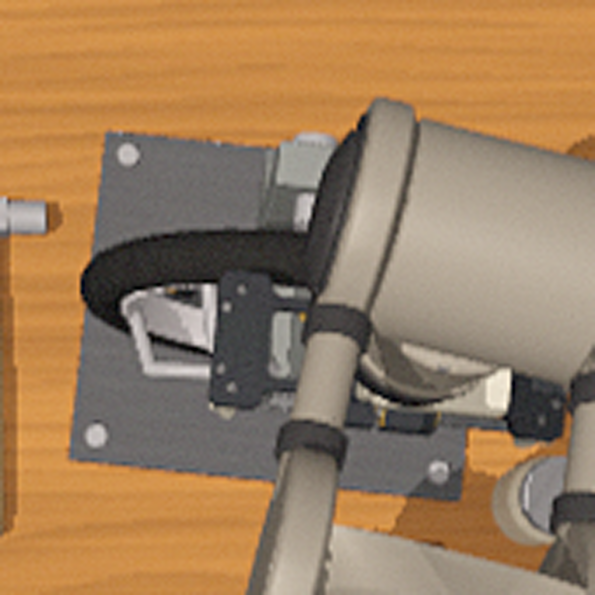

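The wheel has turned. The top view shows the left elbow at crop (150,365) and the next spoke just under the gripper's left end at about (208,300). Now I'll lift over it and come down on its left side.

Call:
step_arm:
  targets:
    - [[0,0.003,-0.005,0],[-0.015,0.004,-0.015,0],[-0.045,0.005,-0.02,0],[-0.06,0.03,-0.02,0],[-0.06,0.065,-0.02,0]]

```text
time: 5.4
tool_pos: [539.1, -9.5, 291.0]
tcp_rot: [2.285, 1.568, 2.154]
contact_force: [1.0, 0.4, -0.5]
grip_width: 0.5
```

Call:
step_arm:
  targets:
    - [[0,0.03,0,0],[0,0.052,0,0],[0,0.052,0,0],[0,0.052,0,0],[0,0.052,0,0]]

```text
time: 5.82
tool_pos: [545.9, 41.4, 291.2]
tcp_rot: [2.419, 1.569, 2.288]
contact_force: [-0.0, -0.2, -0.3]
grip_width: 0.4
```

Run:
```python
from h import *
to(-56.5,82,57);c=cap('top'); save('t3.png',cv2.resize(c['color'][80:250,280:450],None,fx=3.5,fy=3.5,interpolation=cv2.INTER_CUBIC))
np.save('pics/top3.npy',c,allow_pickle=True)
d=cap('side');np.save('pics/side3.npy',d,allow_pickle=True)
L=(pts(d)-H)@np.stack([X,Y,Z]).T
m=(L[...,0]<-38)&(L[...,0]>-52)&(np.hypot(L[...,1],L[...,2])<100)&(np.hypot(L[...,1],L[...,2])>50)
a=np.degrees(np.arctan2(-L[...,1],L[...,2]))[m]; h,e=np.histogram(a,bins=np.arange(-180,181,6)); print([(int(x),int(n)) for x,n in zip(e,h) if n>5])
for lo in range(-180,180,6):
  pass
```

```text
t 5.82 hub xyz [-74.3  76.5 126.2] F [-0.  -0.2 -0.3] w 0.4 q [-0.07  0.34  1.34  0.    1.46 -1.51]
tool axes rows in hub [[-0.002, 0.001, -1.0], [0.002, 1.0, 0.001], [1.0, -0.002, -0.002]]
shift [0.0692 0.0054 0.0179]
[(-180, 11), (-36, 96), (-30, 31), (36, 24), (102, 31), (108, 94)]
```

View pics/t3.png

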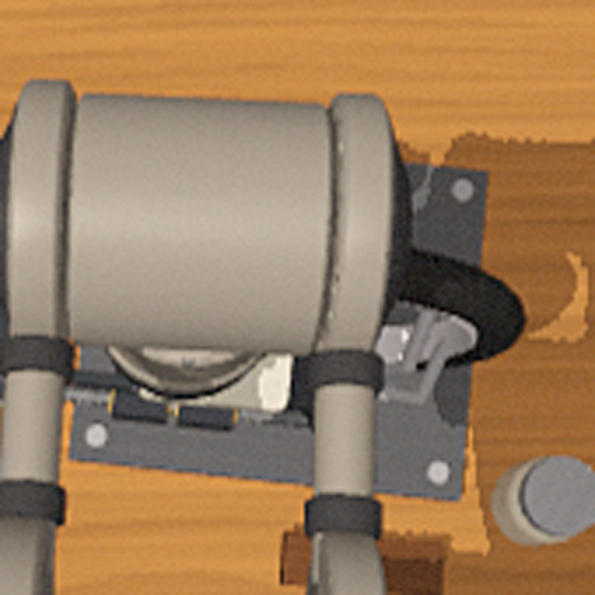

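Call:
step_arm:
  targets:
    - [[0.02,0.014,0,0],[0.055,0.014,0,0],[0.069,0.014,0.005,0],[0.069,0.014,0.018,0],[0.069,0.014,0.018,0]]

```text
time: 6.33
tool_pos: [566.3, 51.1, 220.8]
tcp_rot: [2.757, 1.567, 2.623]
contact_force: [-0.9, -0.1, 0.5]
grip_width: 0.6
```

Run:
```python
from h import *
state()
```

```text
t 6.33 hub xyz [-55.3  88.7  55.8] F [-0.9 -0.2  0.5] w 0.6 q [-0.05  0.43  1.41  0.    1.31 -1.48]
tool axes rows in hub [[-0.003, 0.001, -1.0], [0.005, 1.0, 0.001], [1.0, -0.005, -0.003]]
```

Call:
step_arm:
  targets:
    - [[0,-0.009,-0.0005,0],[0,-0.018,-0.001,0],[0,-0.027,-0.001,0],[0,-0.036,-0.001,0],[0,-0.045,-0.001,0]]

```text
time: 6.75
tool_pos: [558.9, 6.2, 222.6]
tcp_rot: [1.885, 1.568, 1.75]
contact_force: [-1.7, 3.5, 4.2]
grip_width: 0.3
```

Run:
```python
from h import *
state()
```

```text
t 6.75 hub xyz [-56.9  43.3  57.6] F [-2.1  3.3  4.2] w 0.3 q [-0.13  0.41  1.44  0.    1.3  -1.56]
tool axes rows in hub [[-0.001, 0.003, -1.0], [0.005, 1.0, 0.003], [1.0, -0.005, -0.001]]
```

Call:
step_arm:
  targets:
    - [[0,-0.01,0.0005,0],[0,-0.02,0.0005,0],[0,-0.03,0.0005,0],[0,-0.04,0.0005,0],[0,-0.05,0.0005,0]]

```text
time: 7.17
tool_pos: [551.6, -44.1, 221.7]
tcp_rot: [2.366, 1.566, 2.231]
contact_force: [-2.4, 3.8, -2.7]
grip_width: 0.5
```

```bash
cat >> h.py <<'E'
def spokes():
    c=cap('side'); L=(pts(c)-H)@np.stack([X,Y,Z]).T; r=np.hypot(L[...,1],L[...,2])
    m=(L[...,0]<-38)&(L[...,0]>-52)&(r<98)&(r>45)
    a=np.degrees(np.arctan2(-L[...,1],L[...,2])); h,e=np.histogram(a[m],bins=np.arange(-180,181,6))
    print('spokes',[(round(float(np.median(a[m&(abs(a-x-3)<8)])),1),int(n)) for x,n in zip(e,h) if n>8]); return c
E
python3 - <<'E'
from h import *
state(); np.save('pics/side4.npy',spokes(),allow_pickle=True)
c=cap('top'); np.save('pics/top4.npy',c,allow_pickle=True)
save('t4.png',cv2.resize(c['color'][80:250,280:450],None,fx=3.5,fy=3.5,interpolation=cv2.INTER_CUBIC))
E
```

```text
t 7.17 hub xyz [-57.6  -7.5  56.7] F [-2.9  3.4 -2.7] w 0.5 q [-0.22  0.4   1.45  0.    1.3  -1.66]
tool axes rows in hub [[-0.004, 0.004, -1.0], [0.005, 1.0, 0.004], [1.0, -0.005, -0.004]]
spokes [(23.9, 21), (23.9, 16), (90.7, 36), (90.7, 91), (164.6, 25)]
```

Call:
step_arm:
  targets:
    - [[0,-0.002,0.001,0],[0,-0.004,0.001,0],[0,-0.006,0.001,0],[0,-0.008,0.001,0],[0,-0.008,0.001,0]]

```text
time: 7.68
tool_pos: [552.2, -53.8, 221.7]
tcp_rot: [2.629, 1.569, 2.493]
contact_force: [-1.4, 2.0, -0.7]
grip_width: 0.5
```

Run:
```python
from h import *
state(); spokes()
```

```text
t 7.68 hub xyz [-55.8 -17.1  56.7] F [-1.6  1.8 -0.7] w 0.5 q [-0.24  0.4   1.45  0.    1.29 -1.67]
tool axes rows in hub [[-0.002, 0.001, -1.0], [0.007, 1.0, 0.001], [1.0, -0.007, -0.002]]
spokes [(31.3, 31), (98.6, 10), (98.7, 123), (172.7, 14)]
```

Call:
step_arm:
  targets:
    - [[0,0.003,-0.003,0],[-0.01,0.004,-0.025,0],[-0.03,0.004,-0.055,0],[-0.06,0.004,-0.08,0],[-0.09,0.004,-0.105,0]]

```text
time: 8.15
tool_pos: [447.4, -35.7, 312.6]
tcp_rot: [-3.124, 1.568, 3.023]
contact_force: [1.0, 0.0, 1.1]
grip_width: 0.5
```

Call:
step_arm:
  targets:
    - [[-0.02,0,-0.02,0],[-0.04,0,-0.04,0],[-0.06,0,-0.06,0],[-0.06,0,-0.06,0],[-0.06,0,-0.06,0]]

```text
time: 8.57
tool_pos: [388.2, -27.8, 374.1]
tcp_rot: [-0.576, 1.568, -0.713]
contact_force: [-0.7, -0.1, -0.3]
grip_width: 0.1
```

Run:
```python
from h import *
state(); d=spokes(); np.save('pics/side5.npy',d,allow_pickle=True)
c=cap('wrist'); np.save('pics/wrist5.npy',c,allow_pickle=True); print('H',proj(c,H),'v',proj(c,W(95,0)))
t=cap('top'); np.save('pics/top5.npy',t,allow_pickle=True)
A=cv2.resize(c['color'],(480,300)); B=cv2.resize(t['color'][80:250,280:450],(400,400)); C=cv2.resize(d['color'][150:330,300:480],(400,400))
im=np.zeros((600,800,3),np.uint8); im[:200,:320]=cv2.resize(A,(320,200)); im[200:,:400]=B; im[200:,400:]=C; save('m5.png',im)
```

```text
t 8.57 hub xyz [-221.8  -12.5  209.1] F [-0.7 -0.2 -0.3] w 0.1 q [-0.27  0.    1.54 -0.    1.59 -1.7 ]
tool axes rows in hub [[0.002, -0.001, -1.0], [0.007, 1.0, -0.001], [1.0, -0.007, 0.002]]
spokes [(-40.9, 23), (-40.9, 104), (31.2, 10), (31.2, 46), (98.4, 10), (98.4, 124), (173.0, 12)]
H (np.float64(330.06867710386746), np.float64(325.72943998741096)) v (np.float64(332.55013121839187), np.float64(381.09569273669973))
```

View pics/m5.png

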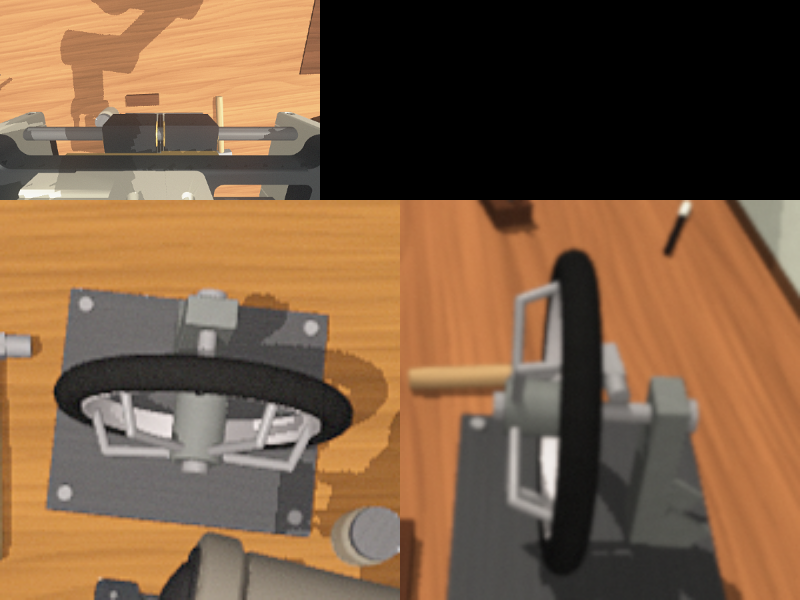

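The wrist view is blocked by the fingers. The top and side views show the spokes close to symmetric, with the wheel still about 5° short. I'll take the spoke directions by line fits, which don't depend on the hub position.

```bash
cat >> h.py <<'E'
def dirs(c,exp):
    L=(pts(c)-H)@np.stack([X,Y,Z]).T; r=np.hypot(L[...,1],L[...,2]); a=np.degrees(np.arctan2(-L[...,1],L[...,2]))
    for e in exp:
        m=(abs(L[...,0]+45)<6)&(r<92)&(r>34)&(abs((a-e+180)%360-180)<16)
        if m.sum()<15: continue
        q=np.stack([-L[m][:,1],L[m][:,2]],1).astype(np.float32); f=cv2.fitLine(q,cv2.DIST_HUBER,0,.01,.01).ravel()
        s=np.sign(f[0]*np.sin(np.radians(e))+f[1]*np.cos(np.radians(e))); k=np.degrees(np.arctan2(s*f[0],s*f[1]))
        print(' exp',e,'n',int(m.sum()),'dir',round(float(k),1),'median',round(float(np.median(a[m])),1),'r span',q.std(0).round())
E
python3 - <<'E'
from h import *
for n in('top5','side5'):
    print(n); c=np.load(f'pics/{n}.npy',allow_pickle=True).item(); dirs(c,[-41,31,103,175,-113])
c=np.load('pics/top0.npy',allow_pickle=True).item(); print('top0'); dirs(c,[-2,70,142,-146,-74])
t=np.load('pics/top5.npy',allow_pickle=True).item(); im=cv2.resize(t['color'][140:215,295:440],(800,414),interpolation=cv2.INTER_CUBIC); save('t5.png',im)
E
```

```text
top5
 exp -41 n 81 dir -43.8 median -39.4 r span [12. 12.]
 exp 31 n 75 dir 29.4 median 26.3 r span [ 8. 14.]
 exp 103 n 97 dir 101.3 median 98.2 r span [16.  4.]
 exp -113 n 92 dir -114.4 median -112.3 r span [15.  7.]
side5
 exp -41 n 129 dir -41.8 median -40.7 r span [11. 11.]
 exp 31 n 53 dir 28.8 median 31.4 r span [ 8. 14.]
 exp 103 n 140 dir 101.2 median 98.2 r span [16.  3.]
 exp 175 n 18 dir 173.6 median 173.0 r span [ 3. 17.]
top0
 exp -2 n 23 dir -5.4 median -3.4 r span [ 3. 17.]
 exp 70 n 109 dir 70.0 median 66.7 r span [15.  6.]
 exp 142 n 42 dir 142.4 median 138.2 r span [ 8. 11.]
 exp -146 n 51 dir -147.2 median -143.8 r span [ 8. 13.]
 exp -74 n 110 dir -73.7 median -71.8 r span [16.  5.]
```

View pics/t5.png

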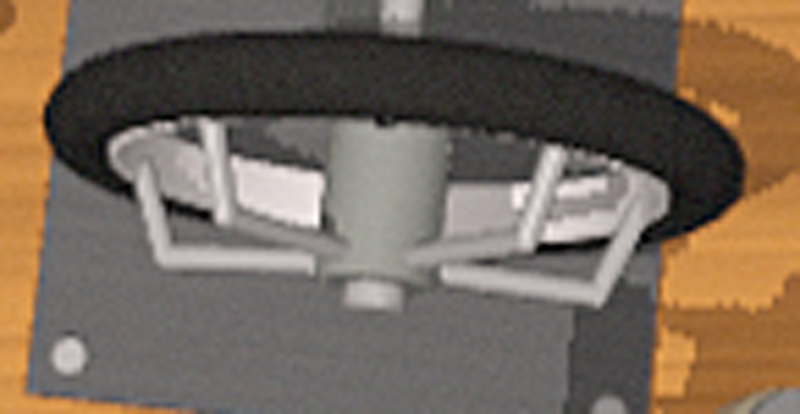

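All eight line fits agree: the valve is at -6.7° ± 0.5°, so it needs 6.7° more clockwise, about 8.7 mm past the last finger position. The hub-symmetric pairs in the top view say the same. I'll go back in behind the same spoke.

Call:
step_arm:
  targets:
    - [[0.015,0.003,0.035,0],[0.03,0.006,0.07,0],[0.045,0.009,0.105,0],[0.07,0.01,0.135,0],[0.1,0.01,0.145,0]]

```text
time: 9.13
tool_pos: [537.0, -38.0, 268.4]
tcp_rot: [-3.035, 1.568, 3.113]
contact_force: [-0.7, -0.4, -1.6]
grip_width: -0.0
```

Run:
```python
from h import *
bot.capture('wrist'); to(-56.5,-3,57)
```

```text
t 9.18 hub xyz [-76.1  -3.3  96.2] F [-1.6  0.1 -5. ] w 0.8 q [-0.21  0.35  1.42 -0.    1.39 -1.65]
tool axes rows in hub [[-0.015, 0.001, -1.0], [0.007, 1.0, 0.001], [1.0, -0.007, -0.015]]
shift [0.0389 0.0004 0.0202]
```

Call:
step_arm:
  targets:
    - [[0.02,0,0,0],[0.039,0,0.004,0],[0.039,0,0.012,0],[0.039,0,0.019,0],[0.039,0,0.019,0]]

```text
time: 9.6
tool_pos: [553.9, -40.4, 222.9]
tcp_rot: [3.11, 1.557, 2.974]
contact_force: [-0.6, 0.9, 0.2]
grip_width: 0.3
```

Run:
```python
from h import *
bot.capture('wrist'); to(-56.3,-25.5,57)
```

```text
t 9.65 hub xyz [-56.3  -3.6  58.2] F [ 0.3 -0.5  0.8] w 0.5 q [-0.21  0.41  1.43 -0.    1.31 -1.64]
tool axes rows in hub [[-0.013, 0.0, -1.0], [0.007, 1.0, 0.0], [1.0, -0.007, -0.013]]
shift [ 0.0012 -0.0219  0.0002]
```

Call:
step_arm:
  targets:
    - [[0.001,-0.006,0,0],[0.001,-0.012,0,0],[0.001,-0.017,0,0],[0.001,-0.021,0,0],[0.001,-0.021,0,0]]

```text
time: 10.07
tool_pos: [550.1, -61.9, 222.4]
tcp_rot: [3.125, 1.557, 2.988]
contact_force: [-0.8, 1.1, -0.4]
grip_width: 0.1
```

Run:
```python
from h import *
state(); dirs(spokes(),[35,107,179]); state()
```

```text
t 10.07 hub xyz [-56.9 -25.4  57.4] F [-0.9  1.  -0.4] w 0.1 q [-0.25  0.41  1.44 -0.    1.31 -1.68]
tool axes rows in hub [[-0.013, 0.0, -1.0], [0.008, 1.0, 0.0], [1.0, -0.008, -0.013]]
spokes [(36.0, 15), (36.0, 14), (103.1, 24), (103.2, 110), (177.5, 14)]
 exp 35 n 34 dir 33.6 median 36.0 r span [ 8. 12.]
 exp 107 n 144 dir 105.8 median 102.7 r span [17.  5.]
 exp 179 n 15 dir 178.2 median 177.2 r span [ 1. 17.]
t 10.12 hub xyz [-56.8 -25.2  57.5] F [-1.   0.   1.6] w 0.0 q [-0.25  0.41  1.44 -0.    1.31 -1.68]
tool axes rows in hub [[-0.013, 0.0, -1.0], [0.008, 1.0, -0.0], [1.0, -0.008, -0.013]]
```

It moved +4.7° by every cue, so about 2° is left, or 2.7 mm.

Call:
step_arm:
  targets:
    - [[0,-0.001,0,0],[0,-0.002,0,0],[0,-0.003,0,0],[0,-0.003,0,0],[0,-0.003,0,0]]

```text
time: 10.53
tool_pos: [549.6, -64.5, 222.3]
tcp_rot: [3.129, 1.557, 2.992]
contact_force: [-0.5, 3.3, -0.9]
grip_width: 0.8
```

Run:
```python
from h import *
state(); dirs(spokes(),[35,107,179])
```

```text
t 10.53 hub xyz [-57.  -28.1  57.3] F [-1.   3.2 -0.9] w 0.8 q [-0.25  0.41  1.44 -0.    1.31 -1.69]
tool axes rows in hub [[-0.014, 0.0, -1.0], [0.008, 1.0, 0.0], [1.0, -0.008, -0.014]]
spokes [(37.4, 19), (104.5, 123), (178.9, 11)]
 exp 35 n 28 dir 35.7 median 37.5 r span [ 8. 11.]
 exp 107 n 140 dir 106.4 median 104.3 r span [16.  5.]
 exp 179 n 15 dir 178.0 median 178.9 r span [ 2. 17.]
```

Call:
step_arm:
  targets:
    - [[0,-0.001,0,0],[0,-0.001,0,0],[0,-0.001,0,0],[0,-0.001,0,0],[0,-0.001,0,0]]

```text
time: 11.0
tool_pos: [549.4, -65.5, 222.2]
tcp_rot: [3.131, 1.557, 2.994]
contact_force: [-1.6, 3.4, -1.9]
grip_width: 0.2
```

Call:
step_arm:
  targets:
    - [[0,0.004,-0.003,0],[-0.01,0.005,-0.025,0],[-0.03,0.005,-0.055,0],[-0.06,0.005,-0.08,0],[-0.09,0.005,-0.105,0]]

```text
time: 11.42
tool_pos: [446.0, -46.7, 314.4]
tcp_rot: [-3.064, 1.556, 3.083]
contact_force: [0.1, -1.2, -0.7]
grip_width: 0.5
```

Call:
step_arm:
  targets:
    - [[-0.02,0,-0.02,0],[-0.04,0,-0.04,0],[-0.06,0,-0.06,0],[-0.06,0,-0.06,0],[-0.06,0,-0.06,0]]

```text
time: 11.83
tool_pos: [387.6, -39.0, 376.7]
tcp_rot: [-2.866, 1.561, -3.003]
contact_force: [-0.1, 0.1, -0.8]
grip_width: 0.5
```

Run:
```python
from h import *
state(); dirs(spokes(),[36,108,180,-36])
c=cap('top'); print('top'); dirs(c,[-36,36,108,-108]); np.save('pics/top6.npy',c,allow_pickle=True)
o=np.load('pics/top0.npy',allow_pickle=True).item()
d=cv2.absdiff(c['color'],o['color']).max(-1)
P=pts(c); col=c['color'].astype(int); v,u=np.mgrid[:400,:640]; win=(u>290)&(u<432)&(v>105)&(v<235)
m=(win&(abs(P[...,2]-12)<8)&(col.max(-1)-col.min(-1)<25)).astype(np.uint8); m=cv2.morphologyEx(m,cv2.MORPH_OPEN,np.ones((3,3)))
print('plate',cv2.minAreaRect(np.array([onplane(c,x,y,[0,0,12],[0,0,1])[:2] for y,x in np.argwhere(m)],np.float32)))
save('t6.png',cv2.resize(c['color'][110:260,240:460],(800,545),interpolation=cv2.INTER_CUBIC))
```

```text
t 11.83 hub xyz [-221.   -23.6  211.7] F [-0.1  0.  -0.8] w 0.5 q [-0.29  0.01  1.53 -0.    1.61 -1.73]
tool axes rows in hub [[-0.01, -0.003, -1.0], [0.009, 1.0, -0.003], [1.0, -0.009, -0.01]]
spokes [(-34.2, 14), (-34.1, 115), (37.7, 33), (105.2, 125), (179.2, 11)]
 exp 36 n 36 dir 36.0 median 38.1 r span [10. 14.]
 exp 108 n 141 dir 107.4 median 104.9 r span [16.  5.]
 exp -36 n 144 dir -35.5 median -33.9 r span [10. 14.]
top
 exp -36 n 70 dir -35.9 median -33.0 r span [10. 13.]
 exp 36 n 85 dir 35.7 median 32.9 r span [10. 14.]
 exp 108 n 92 dir 107.5 median 104.7 r span [16.  5.]
 exp -108 n 95 dir -107.5 median -105.2 r span [16.  5.]
plate ((639.53076171875, -47.892730712890625), (297.745361328125, 257.24896240234375), 82.6816635131836)
```

View pics/t6.png

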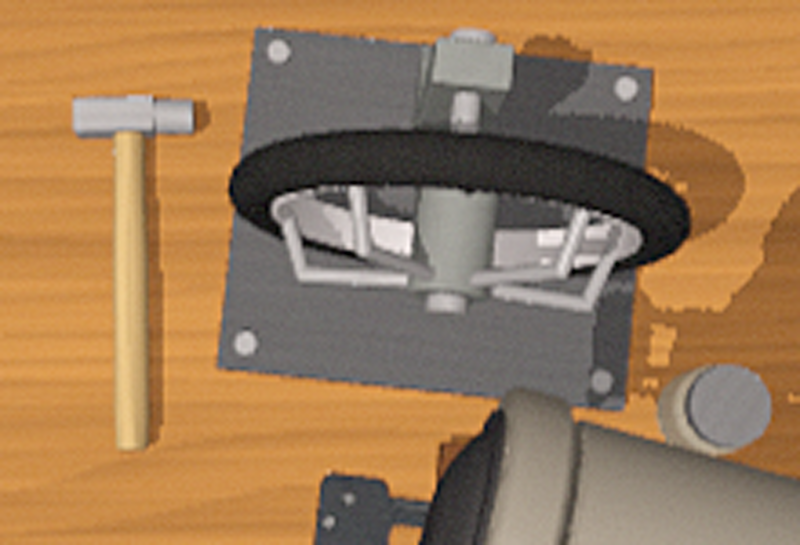

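The spokes are within about 0.5° of nominal in both views, the plate fit is unchanged, and no valve shows anywhere but hidden under the top of the tyre. Handing in.

```bash
python3 -c "
from plant import bot
print(bot.close_job())"
```

```text
the job is handed in; nothing more can be done
None
```

The valve stem now stands at twelve o'clock and the job is handed in, at about 11.9 s of the 58 s allowed. I turned the wheel about 110° clockwise with the shut fingertips on the spokes: two strokes across the top, then a small corrective push.

**Wheel angle:** in the last side and top pictures, with the arm clear, the spokes lie within about 0.6° of where they belong with the valve up. The left and right pairs in the top view average to within 0.1°. I couldn't see the valve itself, because the tyre hides it at the top. Its place follows from tracking the spokes from the first picture, where its own angle (about -110°) fitted them.

**Stand and objects:** the plate fit is the same as at the start, so the stand didn't move. In the last top picture the hammer and jar look untouched. The block was mostly behind the arm in that picture, so I couldn't check it at the end; the fingers stayed well above it.

**Contact:** the tool force readings I took stayed at about 5 N or less. The gripper body passed about 2 mm in front of the tyre by calculation, and no reading suggested it touched.

**Checks that disagreed:** two things did not match, and neither changes the result:
- My first estimate of the strokes ran about 3° to 7° ahead of the wheel, because the fingertips are narrower than I had assumed. The later pictures corrected this.
- The wrist camera was no use for the final check, because the gripper blocked its view.

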